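Crank open the tile warmer and draw out the long oak float

ROBOT

A 6-joint arm with a two-finger parallel gripper is mounted at the origin on the work surface. World frame = base frame: x ahead of the robot, y to its left, z up, the work surface at z = 0. Lengths are in mm, angles in degrees, forces in N, time in s.
With the tool pointing down it reaches from about 350 to 925 mm from the base axis. Payload 6.4 kg.
Tool frame: the origin (TCP) lies at the very end of the fingers, on their centre line; the grasp point (between the pads) lies 19 mm behind it; x points along the fingers, z is the direction in which the jaws open and shut, and the axes are right-handed (so a half turn about x gives the same grasp; the last joint's range is limited). The gripper opens to 85 mm and grips with 20 to 120 N. Pads are 22 mm wide; open, the fingers measure 114 mm over their backs; the gripper's body (76 mm by 85 mm) begins 54 mm behind the grasp point. The pads swing forward as they close: fully open they stand 13 mm farther back than shut.
Start: joints at [-84.173, 14.043, 89.255, -0, 76.702, -9.975], TCP at [177.01, -625.445, 205.99] pointing down, gripper open.
Joint ranges: [-179.41, 179.41], [-58.25, 129.5], [7.25, 145.43], [-54.29, 234.29], [11.92, 165.04], [-157.13, 157.13]. Speed limits (degrees/s): [147.25, 147.25, 180, 180, 180, 180].

INTERFACE

Orientations are given as [roll, pitch, yaw] about the fixed x, y, z axes, in that order (R = Rz(yaw) Ry(pitch) Rx(roll)).
In Python, from workcell import env gives the robot as it stands. The module is installed in compiled form; this text tells all that it offers.
- The arm moves only by the tool move_arm, never from a script. Its argument "rows" is a list of rows, each a list of 5 numbers: the shift along the tool's x, y, z in mm, then the turn about the tool's x in degrees, then the closure, from 0 (fully open) to 1 (shut). A call has 1 to 5 rows; each row shifts and turns the pose as measured when the row begins, along the tool's axes as they then stand; what a row does not reach is not made up. A row lasts 1/10 s, in which the tool goes at most 50 mm and 8.59 degrees, less where a joint would pass 70% of its speed; a pose out of reach is approached as far as the arm can. A call with a gripper value outside its range is refused whole. The fingers move at their own pace and stop on an object; "grip_force" is the grip in N (left out, the last holds). Time passes only in rows, so rows that do not move let the fingers close. It gives the time, the measured TCP pose, the force and the opening at its end, in the units of the state.
- env.get_state(): the state, without advancing time (a new reading comes with each control period).
- env.get_image(name): name is "side" or "top" or "wrist"; returns a dict with "frame" (384x512x3 uint8, red, green, blue), "intrinsics" (3x3 intrinsics, pixels), "T" (4x4, takes a point from camera to world coordinates). Camera axes: x right, y down, z forward; pixel columns grow to the right and rows downward; lengths in mm; the calibration is good to about 2 mm. The wrist camera is an equidistant fisheye: a pixel r from the principal point sees the ray r / f radians off the axis. A picture is of the moment at which its call begins. There is no depth.
- env.close_job(): hands the job in, once; it reports no verdict.
The state is a dict: "time": time; "qpos": joint angles; "qvel": joint speeds; "effort": joint torques, N m; "position": TCP position; "eef_rot": TCP orientation; "ft_force": force on the tool from outside, world axes, zero at the start; "ft_torque": the same for the moment, N m; "finger_gap": opening from 0.0 (shut) to 1.0 (fully open).
Only numpy, scipy, OpenCV 4.12 (cv2) and the standard library are available. Lean on these libraries where they do the work, as an engineer would, in place of code of your own. Each camera call takes 0.05 s, during which the arm holds its last target.

TASK

Open the clear shutter of the tile warmer by turning its crank by the black knob one full turn counter-clockwise as seen from above. Then take the long oak float by its raised grip, tip its far end up and draw it out diagonally through the opening, which is shorter than the float, and finish holding it in the gripper, level and well clear above the warmer; do not let go. Leave the tub, the rib, the tile rack and the red switch as they are.

Things in the scene. Friction and masses are not known exactly. Their poses are not given: they have to be found in the camera images.
- case: Fixed tile warmer: low case of pale wood, grey metal deck on top 60 mm above the shelf. Origin on the shelf, under the middle of the float's well; x runs along the well away from the robot, y left, z up. In mm it spans x -150..150, y -170..215. Well inside: x -140..140, y -65..65, its floor (dark warmer plate) 6 mm above the shelf
- opening (a point): Middle of the one opening in the deck, at deck top level, case x 27.5, y 0 mm. The opening spans case x -80..135, y -53..53 (215 by 106 mm). The deck is 6 mm thick, underside 54 mm above the shelf, and roofs over the near end of the well, x -140..-80
- crank_axis (a point): On the crank's upright axis, at the top of the brass wheel, 78 mm above the shelf, case x -80, y 145 mm. The wheel is 104 mm across and lies flat above the deck
- crank (a joint): Turn of the brass wheel, rad, growing counter-clockwise seen from above. Starts at 0 to 0.2, stop at 6.7. At value q the knob stands 40 mm from the axis at case x = -80 - 40 sin q, y = 145 + 40 cos q mm. Takes about 3 N at the knob and stays where it is left
- knob: Black upright crank knob, 22 mm in diameter, 40 mm tall, from 80 to 120 mm above the shelf. Spins freely on its own upright pin, so a gripper holding it need not turn with the wheel. Origin at the middle of its underside; ignore its yaw
- knob_grip (a point): Point on the knob's axis 25 mm above its underside (105 mm above the shelf), where to take it from above
- shutter (a joint): Opening of the clear, black-framed shutter, m, 0 closed. It lies on the deck (60.5 to 65.5 mm above the shelf), geared to the crank: 17 mm per rad towards case -y. After a full turn (107 mm) it covers y -167..-47 mm and the opening is free from y -47 to 53. Its steel rack bar runs in +y over the roofed near end, x -105..-97, to y 262 when closed
- float: Loose oak tile float, 0.15 to 0.31 kg, bar 260 mm long (its x), 32 wide (its y), 12 thick, with a darker grip block on its middle, 70 long, 20 wide, 12 to 44 mm above its underside. Lies on the well floor along case x, middle within 5 mm of the well's, yaw within 0.03 rad: near end about 50 mm under the roof, far end about 10 mm from the far wall. Origin: middle of its underside
- float_grip (a point): Middle of the grip block, 34 mm above the float's underside (10 mm below the block's top); take it across its 20 mm width from above
- float_near (a point): Middle of the lower edge of the float's near end, 130 mm from its middle towards its -x
- float_far (a point): Middle of the lower edge of the float's far end, 130 mm from its middle towards its +x
- tub: Bystander: closed white plastic tub, 92 mm across, 68 mm tall; origin at the middle of its underside
- rib: Bystander: flat orange silicone rib, 50 by 110 by 8 mm; origin at the middle of its underside
- tile_rack: Bystander: wooden foot 90 by 110 mm with three upright ruri blue tiles, 89 mm tall in all; origin at the middle of its underside
- switch (a joint): Red toggle switch on the deck at case x 105, y 165 mm, about 60 mm tall, rad; 0 leaning towards the robot, to be left there

How it is judged (in metres and radians):
On the way, in this order (a step that is already met when the one before it is completed fails the run):
1. the crank is being turned by its knob, about half way (value of joint crank between 2.4 and 4.4 rad and contact force between the fingers and knob above 0.3 N), for 0.1 s.
2. the crank has been turned a full turn and the shutter is open (value of joint crank above 6 rad and value of joint shutter above 0.098 m), for 0.2 s.
3. the held float is tilted through the opening: far end up out of the well, near end still below the deck (z of float_far in the frame of case above 0.07 m and z of float_near in the frame of case below 0.054 m and contact force between the fingers and float above 1 N), for 0.1 s.
At the end, for the whole second after the job is handed in: The float is held still by the fingers, level within 15 degrees, both ends at least 110 mm above the shelf (50 mm above the deck), its middle within 200 mm of the warmer's well seen from above, touching nothing of the warmer; the crank is still a full turn round (over 5.8 rad) with the shutter open (height (world z) of each of float_near, float_far above 0.11 m and angle between float's own z axis and vertical below 0.26 rad and horizontal distance between float and case below 0.2 m and contact force between the fingers and float above 1 N and contact force between float and case below 0.1 N and linear speed of float below 0.03 m/s and value of joint crank above 5.8 rad and value of joint shutter above 0.095 m); the arm keeps its last pose, push and grip.
It fails at once if tub, rib or tile rack moved more than 20 mm (distance of any of tub, rib, tile_rack from where it was at the start of the episode above 0.02 m).
It fails at once if the red switch thrown (value of joint switch above 0.3 rad).
It also fails if it takes over 64 s, if anything falls off the work surface, if the arm or the gripper's body presses on something with over 40 N, if the wrist force passes 120 N, or if a joint passes its speed limit or range.

## Working session

There is one attempt and no reset: what is moved stays moved. The work goes in short steps, Python scripts to look and compute and a tool call to move; the robot and the scene stay as the last step left them, time stands still between calls to the robot, and variables do not carry over. Pictures are saved under pics/ and viewed, and the job is handed in when it is done.

Besides the shell and the picture viewer there is one more tool, called after "Call:" as a command line: name --pt "numbers of a row" for each row, then --argument value for the rest. move_arm: Moves the arm, as the interface text tells. Its arguments: {"type":"object","properties":{"rows":{"type":"array"},"grip_force":{"type":"number"}},"required":["rows"]}

```bash
mkdir -p pics; ls; python3 - <<'E'
from workcell import env
import cv2, numpy as np
print(env.get_state())
for n in ["top","side","wrist"]:
    d=env.get_image(n); cv2.imwrite(f"pics/{n}0.png",d["frame"][:,:,::-1]); np.savez(f"pics/{n}0.npz",**d)
    print(n,np.round(d["intrinsics"],1).tolist(),np.round(d["T"],3).tolist())
E
```

```text
pics
{'time': 0.0, 'qpos': array([-8.41726403e+01,  1.40848746e+01,  8.93244484e+01,  1.58226049e-03,
        7.67012347e+01, -9.97518348e+00]), 'qvel': array([ 0.01926513, -0.02465676,  0.05360227,  0.0258268 , -0.04576668,
       -0.08365425]), 'effort': array([ 5.20551166e-04, -4.29511034e+01, -3.26126575e+01, -1.58238067e-04,
        5.44387673e-03,  5.53874173e-06]), 'position': array([ 176.96140044, -624.82580314,  204.87627087]), 'eef_rot': array([169.22722619,  89.88943161,  95.02940392]), 'ft_force': array([ 0.53862288,  0.38237724, -0.37873504]), 'ft_torque': array([ 0.00012534,  0.027392  , -0.0512253 ]), 'finger_gap': 1.0000997589407836}
top [[369.6, 0.0, 257.8], [0.0, 369.6, 189.7], [0.0, 0.0, 1.0]] [[0.047, -0.973, 0.226, 435.35], [-0.999, -0.046, 0.012, 17.538], [-0.001, -0.226, -0.974, 927.052], [0.0, 0.0, 0.0, 1.0]]
side [[449.2, 0.0, 249.1], [0.0, 449.2, 187.0], [0.0, 0.0, 1.0]] [[-0.998, -0.042, 0.045, 551.796], [-0.061, 0.685, -0.726, 767.049], [-0.001, -0.727, -0.686, 815.602], [0.0, 0.0, 0.0, 1.0]]
wrist [[297.3, 0.0, 256.3], [0.0, 297.3, 190.5], [0.0, 0.0, 1.0]] [[0.272, -0.927, -0.256, 242.354], [-0.962, -0.263, -0.071, -605.327], [-0.002, 0.266, -0.964, 372.744], [0.0, 0.0, 0.0, 1.0]]
```

View pics/top0.png

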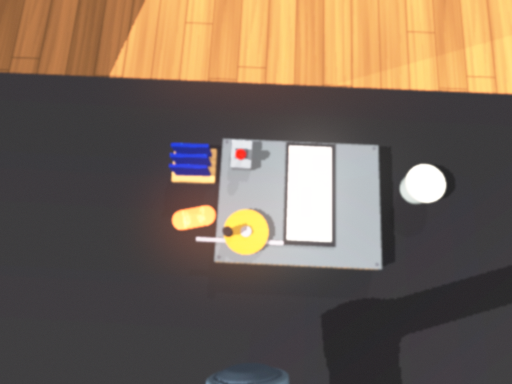

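View pics/side0.png

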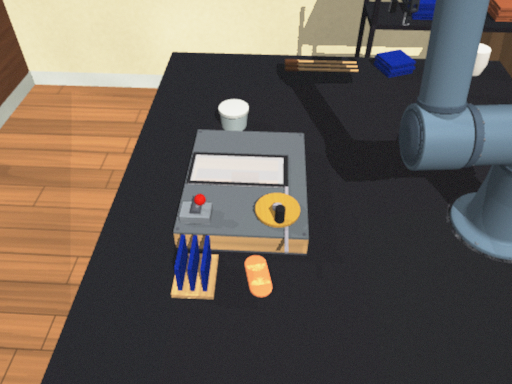

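View pics/wrist0.png

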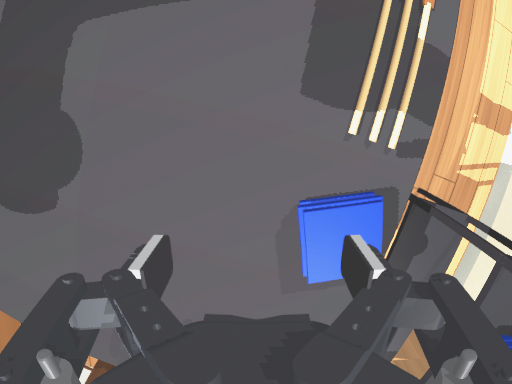

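The top view shows the deck spanning about (221,138)-(381,268), with the wheel at (246,232) and the knob near (228,231). The side view shows the same scene with the knob at (280,213). I'll enlarge both to measure.

```bash
python3 - <<'E'
import cv2
a=cv2.imread("pics/top0.png")[125:280,150:400]; cv2.imwrite("pics/top0z.png",cv2.resize(a,None,fx=3.2,fy=3.2,interpolation=cv2.INTER_CUBIC))
a=cv2.imread("pics/side0.png")[120:300,160:320]; cv2.imwrite("pics/side0z.png",cv2.resize(a,None,fx=3.3,fy=3.3,interpolation=cv2.INTER_CUBIC))
E
```

```text
(no output)
```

View pics/top0z.png

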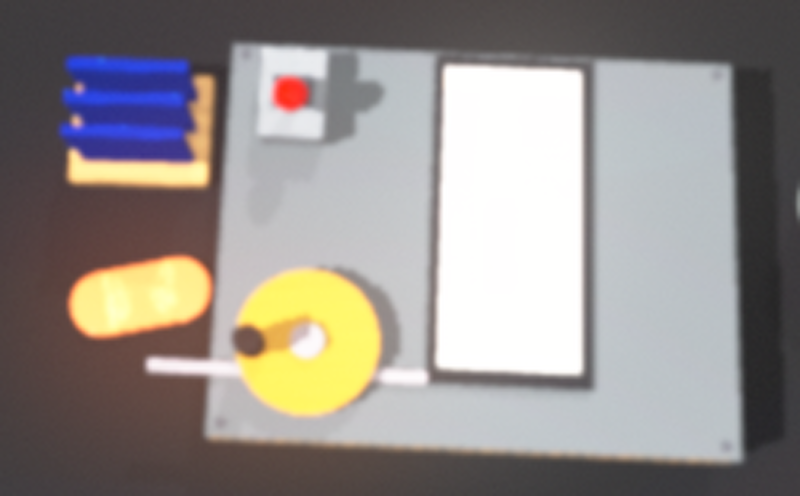

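View pics/side0z.png

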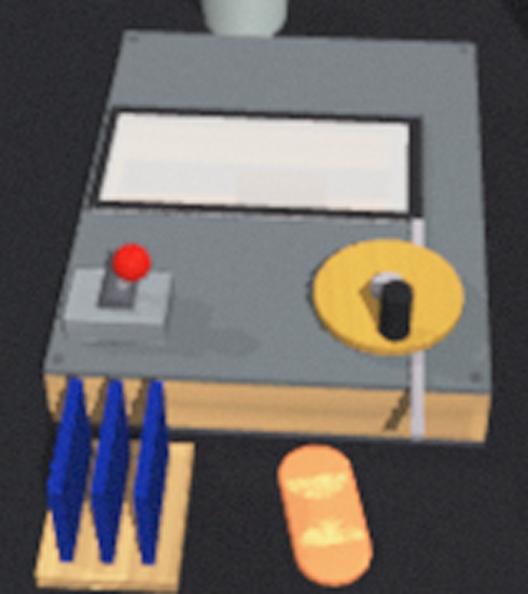

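```bash
cat > h.py <<'E'
import numpy as np, cv2
from scipy.spatial.transform import Rotation as R
def load(n): return np.load(f"pics/{n}.npz")
def ray(d,px,fish=False):
    K=d["intrinsics"]; v=np.array([(px[0]-K[0,2])/K[0,0],(px[1]-K[1,2])/K[1,1]])
    if fish:
        th=np.hypot(*v); dc=np.array([*(v/max(th,1e-9)*np.sin(th)),np.cos(th)])
    else: dc=np.array([*v,1.])
    w=d["T"][:3,:3]@dc; return d["T"][:3,3],w/np.linalg.norm(w)
def plane(d,px,z,fish=False):
    o,w=ray(d,px,fish); return o+w*(z-o[2])/w[2]
def tri(rs):
    A=np.zeros((3,3));b=np.zeros(3)
    for o,w in rs:
        P=np.eye(3)-np.outer(w,w);A+=P;b+=P@o
    p=np.linalg.solve(A,b); return p,[round(float(np.linalg.norm((np.eye(3)-np.outer(w,w))@(p-o))),1) for o,w in rs]
def fitcase(C,P):
    C=np.array(C,float)[:,:2];P=np.array(P)[:,:2];c=C-C.mean(0);p=P-P.mean(0)
    yaw=np.arctan2((c[:,0]*p[:,1]-c[:,1]*p[:,0]).sum(),(c*p).sum())
    Rz=np.array([[np.cos(yaw),-np.sin(yaw)],[np.sin(yaw),np.cos(yaw)]]);t=P.mean(0)-Rz@C.mean(0)
    return yaw,t,(P-(C@Rz.T+t))
E
python3 - <<'E'
from h import *
t,s=load("top0"),load("side0")
ft=lambda p:((p[0]+.5)/3.2-.5+150,(p[1]+.5)/3.2-.5+125)
fs=lambda p:((p[0]+.5)/3.3-.5+160,(p[1]+.5)/3.3-.5+120)
C=[(150,215),(150,-170),(-150,-170),(-150,215)]
T=[(232,43),(733,65),(742,462),(206,436)]
S=[(45,372),(124,32),(475,43),(490,388)]
P=[]
for a,b in zip(T,S):
    p,e=tri([ray(t,ft(a)),ray(s,fs(b))]);P.append(p);print(np.round(p,1),e,np.round(plane(t,ft(a),60)[:2],1),np.round(plane(s,fs(b),60)[:2],1))
for Q in (P,[plane(t,ft(a),60) for a in T],[plane(s,fs(b),60) for b in S]):
    y,tt,r=fitcase(C,Q);print(np.degrees(y),tt,np.round(r,1).tolist())
# knob top centre, wheel center
p,e=tri([ray(t,ft((246,341))),ray(s,fs((397,290)))]);print("knob top",p,e)
for n,a,z in [("wheel",(309,341),78),("switch",(291,93),115),("tub",(0,0),0)]: print(n,plane(t,ft(a),z))
print("knob z120",plane(t,ft((246,341)),120),plane(s,fs((397,290)),120))
print("tub",plane(t,(424,183),68)); print("rib",plane(t,ft((140,297)),8)); print("rack",plane(t,ft((65,185)),10))
print("wheel side",plane(s,fs((389,295)),78))
E
```

```text
[761.9 122.9  59.6] [1.9, 1.9] [763.7 122.7] [759.7 124. ]
[ 764.5 -267.    56.2] [0.8, 0.8] [ 763.9 -265.9] [ 762.6 -261.3]
[ 462.4 -264.4   59.6] [0.6, 0.6] [ 463.  -264.4] [ 461.8 -263.7]
[462.7 120.6  60.9] [0.4, 0.4] [463.1 120.7] [462.2 119.9]
0.09041237126241136 [612.88841705 -94.492156  ] [[-0.7, 2.1], [1.3, -2.8], [-0.8, 0.3], [0.2, 0.4]]
0.013071391156277158 [613.43101527 -94.23913215] [[0.4, 1.9], [0.4, -1.7], [-0.5, -0.1], [-0.3, -0.0]]
0.3450983875663994 [611.72712162 -92.77158596] [[-0.7, 0.9], [-0.2, 0.5], [-0.9, 0.0], [1.8, -1.4]]
knob top [526.5613425   90.97936294 119.46606271] [0.4, 0.4]
wheel [532.92993764  49.60369953  78.        ]
switch [706.73638393  70.87392024 115.        ]
tub [815.56556649 327.08469094   0.        ]
knob z120 [526.07905024  90.98518588 120.        ] [526.99647822  91.39932598 120.        ]
tub [ 669.47879525 -369.05668289   68.        ]
rib [569.21026515 186.50275475   8.        ]
rack [656.21070111 253.8779271   10.        ]
wheel side [530.9482329   55.73274054  78.        ]
```

```bash
cat >> h.py <<'E'
def st():
    from workcell import env
    s=env.get_state(); M=R.from_euler('xyz',s["eef_rot"],degrees=True).as_matrix()
    return s,M
def to(target,show=True):
    """shift in tool axes from now to world target TCP"""
    s,M=st(); d=np.array(target)-s["position"]
    print("t",round(s["time"],2),"pos",np.round(s["position"],1),"F",np.round(s["ft_force"],1),"gap",round(s["finger_gap"],3),"tool y",np.round(M[:,1],3),"z",np.round(M[:,2],3))
    print("shift tool",np.round(M.T@d,1)); return s,M
E
python3 -c "
from h import *
s,M=to([526.5,91,206]);print(M.round(3),s['qpos'].round(1))"
```

```text
t 0.15 pos [ 177.  -625.   205.1] F [-0.1 -0.7 -0.1] gap 0.998 tool y [0.962 0.272 0.   ] z [ 0.272 -0.962 -0.001]
shift tool [ 1.000e-01  5.313e+02 -5.938e+02]
[[-0.     0.962  0.272]
 [ 0.001  0.272 -0.962]
 [-1.     0.    -0.001]] [-84.2  14.1  89.3   0.   76.7 -10. ]
```

Call:
move_arm --pt "0 20 -40 7.9 0" --pt "0 20 -40 7.9 0" --pt "0 20 -45 0 0" --pt "0 20 -45 0 0" --pt "0 20 -45 0 0" --grip_force 30

```text
time: 0.65
position: [260.0, -401.7, 201.4]
eef_rot: [-168.9, 89.6, 99.9]
ft_force: [-0.1, -0.0, 1.3]
finger_gap: 0.997
```

Call:
move_arm --pt "0 20 -45 0 0.2" --pt "0 20 -45 0 0.2" --pt "0 20 -45 0 0.2" --pt "0 20 -45 0 0.2" --pt "0 20 -45 0 0.2"

```text
time: 1.15
position: [363.8, -174.4, 201.8]
eef_rot: [-179.9, 89.6, 88.7]
ft_force: [1.4, -0.6, 0.5]
finger_gap: 0.803
```

```bash
python3 -c "
from h import *
s,M=to([526.5,91,206])"
```

```text
t 1.15 pos [ 363.8 -174.4  201.8] F [ 1.4 -0.6  0.5] gap 0.803 tool y [ 1.    -0.024 -0.   ] z [-0.024 -1.    -0.007]
shift tool [  -2.4  156.1 -269.3]
```

Call:
move_arm --pt "0 26 -42 -1.4 0.2" --pt "0 26 -42 0 0.2" --pt "0 26 -42 0 0.2" --pt "0 26 -42 0 0.2" --pt "0 26 -42 0 0.2"

```text
time: 1.65
position: [493.6, 39.7, 203.5]
eef_rot: [141.4, 89.7, 51.4]
ft_force: [1.1, -1.8, 0.4]
finger_gap: 0.801
```

Call:
move_arm --pt "0 20 -35 0 0.2" --pt "0 5 -15 0 0.2" --pt "0 0 0 0 0.2"

```text
time: 1.95
position: [520.2, 97.2, 203.0]
eef_rot: [153.5, 89.7, 64.1]
ft_force: [-0.4, -0.3, 0.3]
finger_gap: 0.799
```

```bash
python3 -c "
from h import *
from workcell import env
s,M=to([526.5,91,150])
for n in ['wrist','top','side']:
    d=env.get_image(n); cv2.imwrite(f'pics/{n}1.png',d['frame'][:,:,::-1]); np.savez(f'pics/{n}1.npz',**d)
"
```

```text
t 1.95 pos [520.2  97.2 203. ] F [-0.4 -0.3  0.3] gap 0.799 tool y [1.    0.01  0.003] z [ 0.01  -1.    -0.005]
shift tool [53.   6.1  6.5]
```

View pics/wrist1.png

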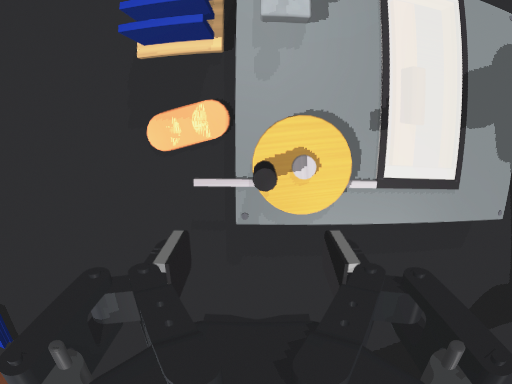

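The wrist view shows the knob at about (264,176) and the wheel hub at (304,167). I'll check these against the first measurement.

```bash
python3 -c "
from h import *
w,t,s=load('wrist1'),load('top0'),load('side0')
ft=lambda p:((p[0]+.5)/3.2-.5+150,(p[1]+.5)/3.2-.5+125)
fs=lambda p:((p[0]+.5)/3.3-.5+160,(p[1]+.5)/3.3-.5+120)
print(plane(w,(264,176),115,True),plane(w,(304,167),80,True))
print(tri([ray(w,(264,175),True),ray(t,ft((246,341))),ray(s,fs((397,290)))]))
"
```

```text
[531.08433626  92.54740062 115.        ] [533.15825684  51.72904365  80.        ]
(array([528.57011244,  91.36308506, 117.71288957]), [4.1, 2.2, 2.3])
```

Call:
move_arm --pt "30 8 6 0 0.2" --pt "40 0 0 0 0.2" --pt "30 0 0 0 0.2" --pt "12 0 0 0 0.2" --pt "0 0 0 0 0.2"

```text
time: 2.6
position: [529.3, 82.5, 90.8]
eef_rot: [109.3, 89.5, 19.1]
ft_force: [-0.0, 0.2, -0.2]
finger_gap: 0.8
```

```bash
python3 -c "
from h import *
from workcell import env
s,M=to([528,91.3,88])
for n in ['wrist']:
    d=env.get_image(n); cv2.imwrite(f'pics/{n}2.png',d['frame'][:,:,::-1]); np.savez(f'pics/{n}2.npz',**d)
"
```

```text
t 2.6 pos [529.3  82.5  90.8] F [-0.   0.2 -0.2] gap 0.8 tool y [ 1.    -0.003  0.009] z [-0.003 -1.    -0.003]
shift tool [ 2.8 -1.4 -8.8]
```

View pics/wrist2.png

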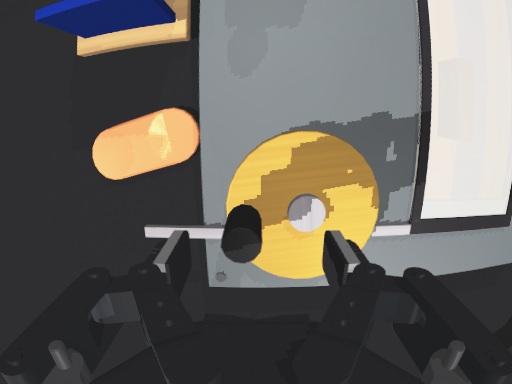

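Call:
move_arm --pt "2 -1 -8 0 0.2" --pt "0 0 0 0 0.2"

```text
time: 2.85
position: [530.9, 90.4, 92.9]
eef_rot: [100.5, 89.1, 10.2]
ft_force: [-0.1, -0.2, 0.7]
finger_gap: 0.8
```

```bash
python3 -c "
from h import *
from workcell import env
s,M=to([528,91.3,88])
for n in ['wrist','side']:
    d=env.get_image(n); cv2.imwrite(f'pics/{n}3.png',d['frame'][:,:,::-1]); np.savez(f'pics/{n}3.npz',**d)
"
```

```text
t 2.85 pos [530.9  90.4  92.9] F [-0.1 -0.2  0.7] gap 0.8 tool y [ 1.    -0.004  0.016] z [-0.004 -1.    -0.003]
shift tool [ 4.8 -3.  -0.9]
```

View pics/wrist3.png

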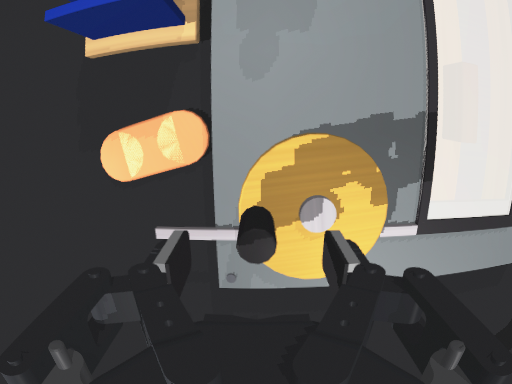

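View pics/side3.png

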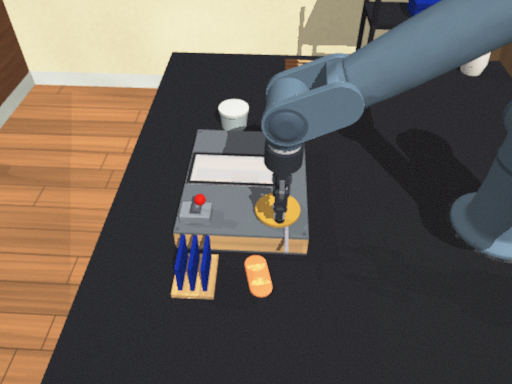

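The knob now sits midway between the pads at (257,240). I'll close on it.

Call:
move_arm --pt "4 -3 0 0 0.6" --pt "0 0 0 0 1" --pt "0 0 0 0 1" --pt "0 0 0 0 1" --grip_force 35

```text
time: 3.35
position: [529.4, 90.5, 90.8]
eef_rot: [97.9, 88.9, 7.7]
ft_force: [-0.5, 2.1, 1.2]
finger_gap: 0.223
```

```bash
cat > cr.py <<'E'
from h import *
def crank(n=5,step=14.,axis=(532.8,51.3),r=40,half=0):
    s,M=to([0,0,0]); p=s["position"]; a0=np.arctan2(-(p[0]-axis[0]),p[1]-axis[1])
    print("q",np.degrees(a0),"r",np.hypot(*(p[:2]-axis)))
    q=a0;pp=p.copy()
    for i in range(n):
        q+=np.radians(step); t=np.array([axis[0]-r*np.sin(q),axis[1]+r*np.cos(q),88])
        print(np.round(M.T@(t-pp),1)); pp=t
E
python3 -c "
from cr import *
crank()"
```

```text
t 3.35 pos [529.4  90.5  90.8] F [-0.5  2.1  1.2] gap 0.223 tool y [ 1.    -0.004  0.02 ] z [-0.003 -1.    -0.003]
shift tool [  80.1 -530.7   92.6]
q 5.017338624233282 r 39.37956923925395
[ 2.6 -9.6  1.5]
[-0.2 -8.7  4.3]
[-0.2 -7.4  6.3]
[-0.1 -5.7  7.9]
[-0.1 -3.6  9.1]
```

Call:
move_arm --pt "0 -9 1 0 1" --pt "0 -9 4 0 1" --pt "0 -7 6 0 1" --pt "0 -6 8 0 1" --pt "0 -4 9 0 1"

```text
time: 3.85
position: [495.1, 60.8, 91.0]
eef_rot: [93.9, 88.3, 3.7]
ft_force: [9.8, 0.3, -6.7]
finger_gap: 0.221
```

```bash
python3 -c "
from cr import *
crank()"
```

```text
t 3.85 pos [495.1  60.8  91. ] F [ 9.8  0.3 -6.7] gap 0.221 tool y [ 1.    -0.003  0.03 ] z [-0.003 -1.    -0.002]
shift tool [  75.7 -497.5   62.2]
q 75.83874417452026 r 38.834783811845476
[ 2.9 -2.4  9.4]
[0.  1.2 9.7]
[0.1 3.5 9.1]
[0.2 5.6 8. ]
[0.2 7.4 6.4]
```

Call:
move_arm --pt "1 -2 9.5 0 1" --pt "0 1 9.7 0 1" --pt "0 3.5 9 0 1" --pt "0 5.5 8 0 1" --pt "0 7.5 6.4 0 1"

```text
time: 4.35
position: [510.1, 19.0, 90.9]
eef_rot: [111.3, 87.6, 20.8]
ft_force: [1.4, 6.9, 0.6]
finger_gap: 0.22
```

```bash
python3 -c "
from cr import *
crank()"
```

```text
t 4.35 pos [510.1  19.   90.9] F [1.4 6.9 0.6] gap 0.22 tool y [ 0.999 -0.009  0.039] z [-0.008 -1.    -0.015]
shift tool [  70.8 -513.    24.6]
q 144.8778735270503 r 39.48722979663983
[3.1 8.2 5. ]
[0.3 9.5 2.3]
[ 0.4  9.7 -0.1]
[ 0.4  9.4 -2.4]
[ 0.4  8.6 -4.6]
```

Call:
move_arm --pt "0.5 8 5 0 1" --pt "0 9.5 2.3 0 1" --pt "0 9.7 0 0 1" --pt "0 9.4 -2.4 0 1" --pt "0 8.6 -4.6 0 1"

```text
time: 4.85
position: [551.8, 15.3, 90.9]
eef_rot: [117.2, 88.2, 26.6]
ft_force: [-1.7, -4.5, -0.3]
finger_gap: 0.22
```

```bash
python3 -c "
from cr import *
crank()"
```

```text
t 4.85 pos [551.8  15.3  90.9] F [-1.7 -4.5 -0.3] gap 0.22 tool y [ 1.    -0.011  0.027] z [-0.01  -1.    -0.014]
shift tool [  75.5 -553.9   22.3]
q -152.18616625559446 r 40.67793484996477
[ 3.2  7.5 -6.2]
[ 0.3  6.3 -7.4]
[ 0.2  4.4 -8.7]
[ 0.2  2.1 -9.5]
[ 0.1 -0.2 -9.7]
```

Call:
move_arm --pt "0.5 7.5 -6.2 0 1" --pt "0 6.3 -7.4 0 1" --pt "0 4.4 -8.7 0 1" --pt "0 2.1 -9.5 0 1" --pt "0 0 -9.7 0 1"

```text
time: 5.35
position: [574.0, 57.3, 90.8]
eef_rot: [114.2, 88.5, 23.6]
ft_force: [-5.9, -3.4, 3.7]
finger_gap: 0.216
```

```bash
python3 -c "
from cr import *
crank()"
```

```text
t 5.35 pos [574.   57.3  90.8] F [-5.9 -3.4  3.7] gap 0.216 tool y [ 1.    -0.011  0.024] z [-0.011 -1.    -0.011]
shift tool [  76.3 -575.3   64.6]
q -81.71082165222163 r 41.6420302121711
[ 2.8 -4.4 -9.1]
[-0.  -4.9 -8.4]
[-0.1 -6.8 -7. ]
[-0.1 -8.3 -5.2]
[-0.2 -9.3 -3. ]
```

Call:
move_arm --pt "0.5 -4 -9.1 0 1" --pt "0 -4.9 -8.4 0 1" --pt "0 -6.8 -7 0 1" --pt "0 -8.3 -5.2 0 1" --pt "0 -9.3 -3 0 1"

```text
time: 5.85
position: [539.8, 91.0, 90.8]
eef_rot: [92.4, 88.5, 2.0]
ft_force: [2.3, -10.6, 0.3]
finger_gap: 0.22
```

```bash
python3 -c "
from cr import *
crank(step=8)"
```

```text
t 5.85 pos [539.8  91.   90.8] F [  2.3 -10.6   0.3] gap 0.22 tool y [ 1.    -0.006  0.027] z [-0.006 -1.    -0.001]
shift tool [  76.1 -541.5   94.5]
q -10.059444193172704 r 40.323585385243604
[ 2.7 -5.7 -0.2]
[-0.2 -5.6  0.2]
[-0.1 -5.5  1. ]
[-0.1 -5.3  1.8]
[-0.1 -5.   2.5]
```

Call:
move_arm --pt "0 -6 0 0 1" --pt "0 -5 0.5 0 1" --pt "0 -4 1 0 1" --pt "0 0 0 0 1" --pt "0 0 0 0 1"

```text
time: 6.35
position: [524.8, 89.8, 90.9]
eef_rot: [84.5, 87.8, -5.7]
ft_force: [2.0, -4.8, -1.1]
finger_gap: 0.219
```

```bash
python3 -c "
from cr import *
crank(step=8)
from workcell import env
for n in ['side','top']:
    d=env.get_image(n); cv2.imwrite(f'pics/{n}4.png',d['frame'][:,:,::-1]); np.savez(f'pics/{n}4.npz',**d)
"
```

```text
t 6.35 pos [524.8  89.8  90.9] F [ 2.  -4.8 -1.1] gap 0.219 tool y [ 0.999 -0.005  0.039] z [-0.005 -1.     0.004]
shift tool [  70.7 -527.6   91.9]
q 11.709743180007194 r 39.336505322231694
[ 2.7 -5.6  0.9]
[-0.2 -5.1  2.3]
[-0.2 -4.7  3. ]
[-0.2 -4.3  3.6]
[-0.1 -3.7  4.1]
```

View pics/side4.png

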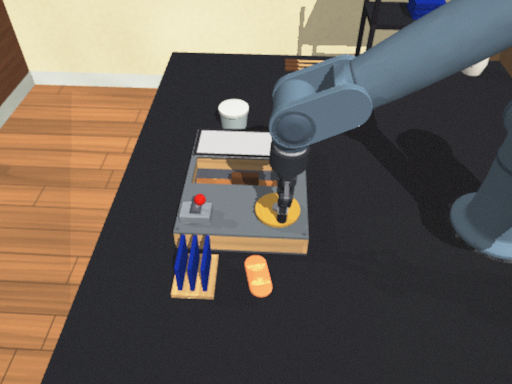

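The shutter is open, with the frame now at y<-47 in the side view around (235,143), and the float is visible in the well. I'll release and lift.

Call:
move_arm --pt "0 0 0 0 0.3" --pt "0 0 0 0 0.3" --pt "0 0 0 0 0.3" --pt "-30 0 0 0 0.3" --pt "-40 0 0 0 0.4"

```text
time: 6.95
position: [515.6, 93.8, 155.5]
eef_rot: [94.5, 88.5, 4.2]
ft_force: [-0.1, 1.0, 0.8]
finger_gap: 0.597
```

Call:
move_arm --pt "-40 10 30 0 0.4" --pt "-10 20 40 0 0.4" --pt "0 20 40 0 0.4" --pt "0 20 40 0 0.4" --pt "0 0 0 0 0.4"

```text
time: 7.45
position: [589.1, -58.0, 217.3]
eef_rot: [94.1, 87.7, 4.2]
ft_force: [-1.1, 0.1, 0.7]
finger_gap: 0.598
```

```bash
python3 -c "
from h import *
from workcell import env
to([612.7,-93.7,200])
for n in ['side','top','wrist']:
    d=env.get_image(n); cv2.imwrite(f'pics/{n}5.png',d['frame'][:,:,::-1]); np.savez(f'pics/{n}5.npz',**d)
"
```

```text
t 7.45 pos [589.1 -58.  217.3] F [-1.1  0.1  0.7] gap 0.598 tool y [0.999 0.002 0.041] z [ 0.002 -1.    -0.003]
shift tool [18.1 22.8 35.8]
```

View pics/wrist5.png

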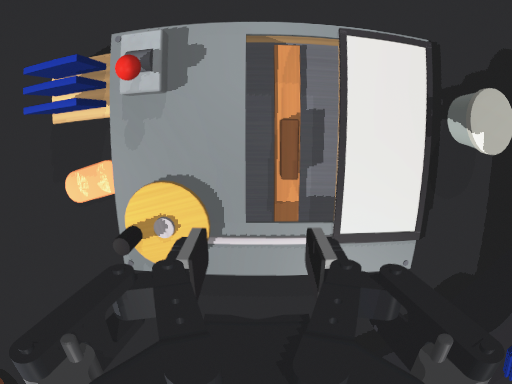

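View pics/top5.png

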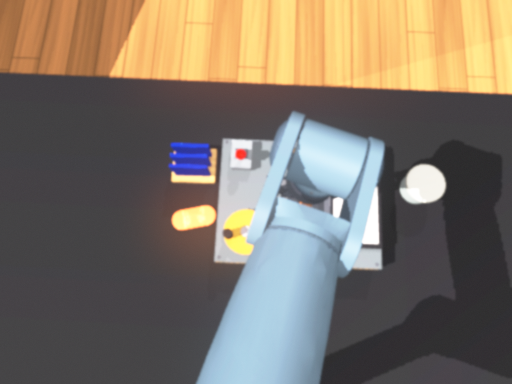

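View pics/side5.png

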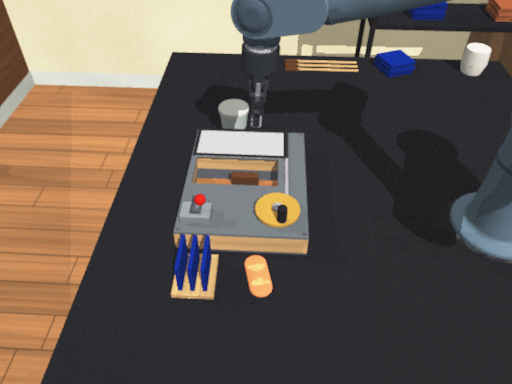

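The wrist view shows the free opening (246-340, 36-222), with the float running down its middle at column ~288 and the dark grip block at (281-299, 119-179).

```bash
python3 - <<'E'
import cv2
a=cv2.imread("pics/wrist5.png")[30:230,235:350]; cv2.imwrite("pics/wrist5z.png",cv2.resize(a,None,fx=3,fy=3,interpolation=cv2.INTER_CUBIC))
a=cv2.imread("pics/side5.png")[150:200,185:295]; cv2.imwrite("pics/side5z.png",cv2.resize(a,None,fx=7,fy=7,interpolation=cv2.INTER_CUBIC))
E
```

```text
(no output)
```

View pics/wrist5z.png

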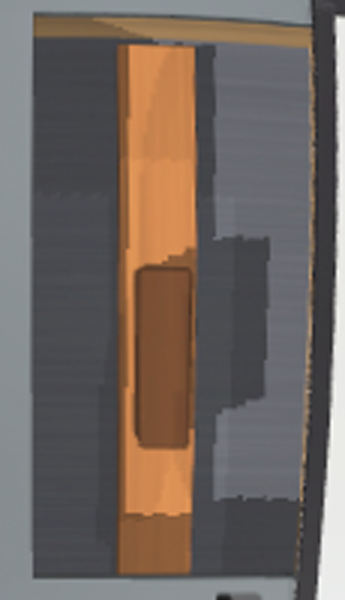

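View pics/side5z.png

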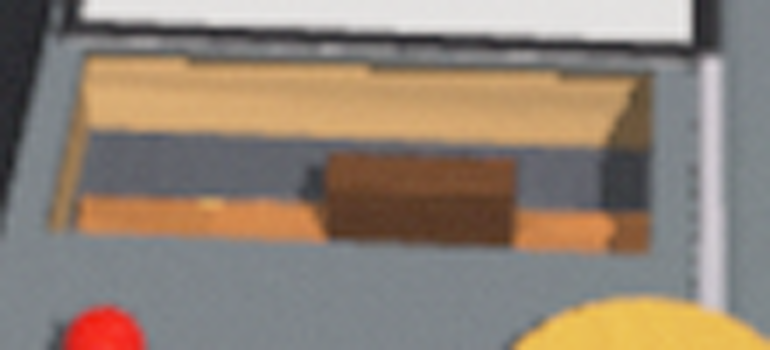

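```bash
python3 - <<'E'
from h import *
w,s=load("wrist5"),load("side5")
fw=lambda p:((p[0]+.5)/3-.5+235,(p[1]+.5)/3-.5+30)
fs=lambda p:((p[0]+.5)/7-.5+185,(p[1]+.5)/7-.5+150)
W=[(140,268),(192,268),(190,447),(140,447)]  # far-left, far-right, near-right, near-left
S=[(328,190),(328,153),(518,159),(516,197)]
P=[]
for a,b in zip(W,S):
    p,e=tri([ray(w,fw(a),True),ray(s,fs(b))]);P.append(p);print(np.round(p,1),e,np.round(plane(w,fw(a),50,True)[:2],1),np.round(plane(s,fs(b),50)[:2],1))
print("mean",np.mean(P,0), np.mean([plane(w,fw(a),50,True) for a in W],0),np.mean([plane(s,fs(b),50) for b in S],0))
# opening edges wrist
for p in [(34,12),(33,577),(300,577),(312,30)]: print("deck",np.round(plane(w,fw(p),60,True)[:2],1))
for p in [(122,45),(195,45),(191,575),(118,575)]: print("bar",np.round(plane(w,fw(p),18,True)[:2],1))
E
```

```text
[650.8 -80.3  48. ] [1.6, 1.6] [652.3 -80. ] [649.  -78.3]
[ 651.9 -100.    48.6] [0.9, 0.9] [652.8 -99.7] [650.8 -98.5]
[ 582.2 -101.2   47.9] [1.4, 1.4] [ 584.  -100.6] [580.8 -99.4]
[581.9 -81.7  46.7] [1.3, 1.3] [583.8 -81.1] [580.6 -78.6]
mean [616.7111091  -90.80114881  47.79164506] [618.23461549 -90.34112674  50.        ] [615.31310668 -88.70976858  50.        ]
deck [748.7 -40.1]
deck [534.2 -40.1]
deck [ 534.  -145.7]
deck [ 746.3 -143.8]
bar [747.  -74.7]
bar [ 748.2 -105. ]
bar [ 520.6 -107.8]
bar [520.7 -75.6]
```

Call:
move_arm --pt "30 20 25 0 0.45" --pt "40 8 7 0 0.45" --pt "30 0 0 0 0.45" --pt "0 0 0 0 0.45" --grip_force 25

```text
time: 8.0
position: [619.7, -79.3, 116.2]
eef_rot: [97.8, 87.6, 8.6]
ft_force: [-0.4, -0.2, 0.1]
finger_gap: 0.549
```

```bash
python3 -c "
from h import *
from workcell import env
to([617,-90.5,24])
for n in ['side','wrist']:
    d=env.get_image(n); cv2.imwrite(f'pics/{n}6.png',d['frame'][:,:,::-1]); np.savez(f'pics/{n}6.npz',**d)
"
```

```text
t 8.0 pos [619.7 -79.3 116.2] F [-0.4 -0.2  0.1] gap 0.549 tool y [0.999 0.013 0.041] z [ 0.014 -1.    -0.006]
shift tool [91.9 -6.6 11.7]
```

View pics/wrist6.png

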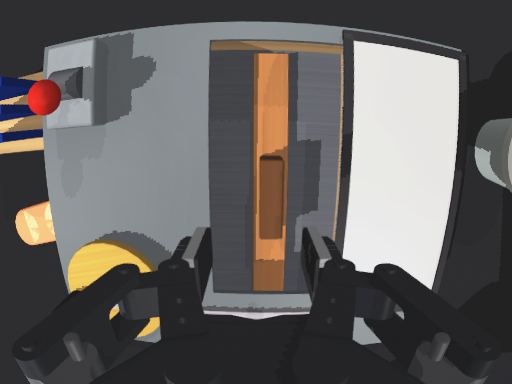

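Call:
move_arm --pt "20 -4 11 0 0.45" --pt "25 -2 0 0 0.45" --pt "15 0 0 0 0.45" --pt "0 0 0 0 0.45"

```text
time: 8.5
position: [625.8, -90.3, 70.6]
eef_rot: [87.8, 86.3, -1.2]
ft_force: [-0.0, -0.2, -0.7]
finger_gap: 0.553
```

```bash
python3 -c "
from h import *
from workcell import env
to([617,-90.5,24])
for n in ['side','wrist']:
    d=env.get_image(n); cv2.imwrite(f'pics/{n}7.png',d['frame'][:,:,::-1]); np.savez(f'pics/{n}7.npz',**d)
"
```

```text
t 8.5 pos [625.8 -90.3  70.6] F [-0.  -0.2 -0.7] gap 0.553 tool y [0.998 0.018 0.065] z [ 0.018 -1.     0.003]
shift tool [ 45.9 -11.9  -0.1]
```

View pics/wrist7.png

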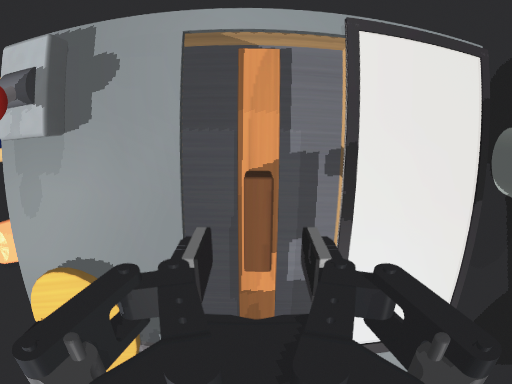

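Call:
move_arm --pt "15 -6 0 0 0.45" --pt "15 -5 0 0 0.45" --pt "10 -1 0 0 0.45" --pt "0 0 0 0 0.45"

```text
time: 9.0
position: [619.2, -91.4, 32.0]
eef_rot: [85.7, 85.8, -3.2]
ft_force: [-0.5, 1.0, -0.8]
finger_gap: 0.552
```

```bash
python3 -c "
from h import *
from workcell import env
to([618,-90.5,24])
for n in ['side','wrist']:
    d=env.get_image(n); cv2.imwrite(f'pics/{n}8.png',d['frame'][:,:,::-1]); np.savez(f'pics/{n}8.npz',**d)
"
```

```text
t 9.0 pos [619.2 -91.4  32. ] F [-0.5  1.  -0.8] gap 0.552 tool y [0.997 0.019 0.073] z [ 0.019 -1.     0.005]
shift tool [ 7.9 -1.7 -0.9]
```

View pics/wrist8.png

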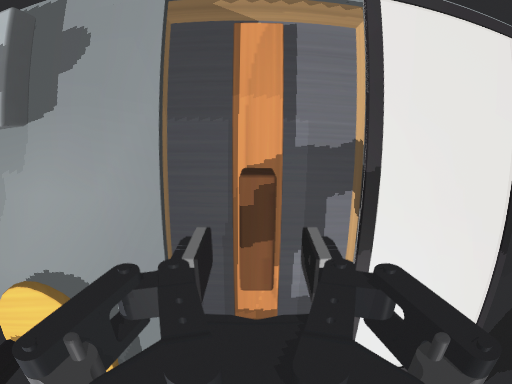

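View pics/side8.png

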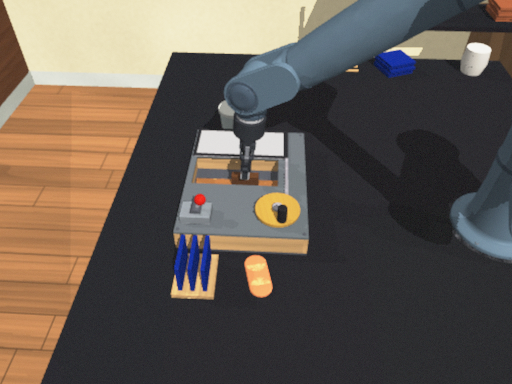

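Both pads straddle the block, which is centred at column ~257. I'll go down 8 mm and close.

Call:
move_arm --pt "7 -1 0 0 0.45" --pt "0 0 0 0 1" --pt "0 0 0 0 1" --pt "0 0 0 0 1" --pt "0 0 0 0 1" --grip_force 25

```text
time: 9.6
position: [621.3, -92.3, 27.4]
eef_rot: [84.7, 85.5, -4.2]
ft_force: [0.3, 0.6, -0.2]
finger_gap: -0.002
```

```bash
python3 -c "
from h import *
to([618,-90.5,24])
"
```

```text
t 9.6 pos [621.3 -92.3  27.4] F [ 0.3  0.6 -0.2] gap -0.002 tool y [0.997 0.019 0.078] z [ 0.019 -1.     0.007]
shift tool [ 3.1 -3.5 -1.9]
```

The gap reads fully shut, so the grasp missed. I'll look before doing anything else.

```bash
python3 -c "
from h import *
from workcell import env
for n in ['side','wrist']:
    d=env.get_image(n); cv2.imwrite(f'pics/{n}9.png',d['frame'][:,:,::-1]); np.savez(f'pics/{n}9.npz',**d)
a=cv2.imread('pics/side9.png')[100:240,170:320]; cv2.imwrite('pics/side9z.png',cv2.resize(a,None,fx=4,fy=4,interpolation=cv2.INTER_CUBIC))
"
```

```text
(no output)
```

View pics/wrist9.png

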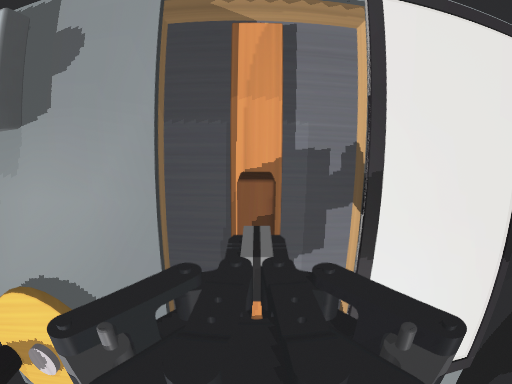

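View pics/side9z.png

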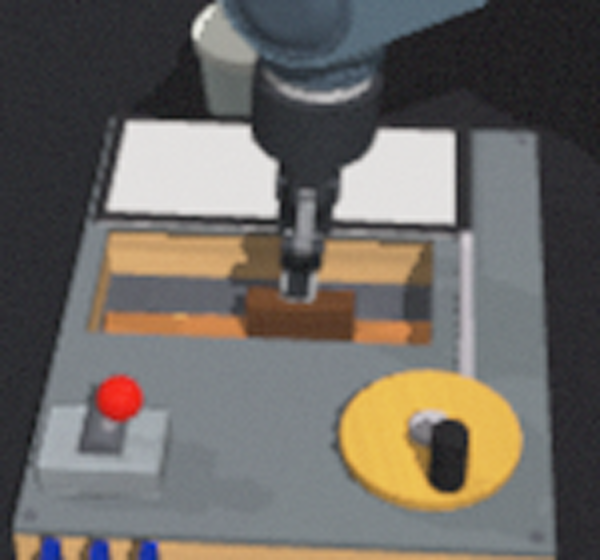

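```bash
python3 - <<'E'
from h import *
s=load("side9");w=load("wrist9")
s_,M=to([0,0,0]);print(s_["qpos"].round(2),s_["eef_rot"].round(1))
for p in [(300,300),(288,298),(312,300)]:
    q=((p[0]+.5)/4-.5+170,(p[1]+.5)/4-.5+100); o,v=ray(s,q); k=(-91.-o[1])/v[1]; print(o+k*v)
# wrist camera pose relative to TCP
for n in ["wrist0","wrist1","wrist5","wrist8","wrist9"]:
    d=load(n);print(n,d["T"][:3,3].round(1),d["T"][:3,2].round(3))
# project stated TCP into side
T=np.linalg.inv(s["T"]);c=T[:3,:3]@s_["position"]+T[:3,3];u=s["intrinsics"]@c;print("TCP proj",u[:2]/u[2])
E
```

```text
t 9.7 pos [621.2 -92.3  27.4] F [-1.  -0.3  0.8] gap -0.007 tool y [0.997 0.019 0.078] z [ 0.019 -1.     0.007]
shift tool [ -22.  -619.6 -104.1]
[-19.31  20.93 101.34   1.46  53.39  68.78] [84.7 85.5 -4.2]
[616.22789403 -91.          47.54207947]
[623.93165376 -91.          48.84494167]
[608.51197091 -91.          47.95852227]
wrist0 [ 242.4 -605.3  372.7] [-0.256 -0.071 -0.964]
wrist1 [587.7  98.5 370.9] [-0.264  0.003 -0.965]
wrist5 [648.8 -53.5 386.8] [-0.229  0.004 -0.973]
wrist8 [674.8 -88.  204.9] [-0.194 -0.009 -0.981]
wrist9 [675.8 -88.5 199.9] [-0.19  -0.011 -0.982]
TCP proj [242.79130932 180.01383175]
```

```bash
python3 - <<'E'
from h import *
def proj(d,p,fish):
    T=np.linalg.inv(d["T"]);c=T[:3,:3]@np.array(p)+T[:3,3];K=d["intrinsics"]
    if fish:
        th=np.arctan2(np.hypot(c[0],c[1]),c[2]);v=c[:2]/np.hypot(c[0],c[1])*th
    else: v=c[:2]/c[2]
    return (K[0,0]*v[0]+K[0,2]).round(1),(K[1,1]*v[1]+K[1,2]).round(1)
w=load("wrist9");s=load("side9")
print("TCP in wrist9",proj(w,[621.2,-92.3,27.4],True),"z48",proj(w,[621.2,-92.3,48],True))
print("block far top edge expected",proj(w,[652,-90.5,48],True), "far opening edge z60",proj(w,[747.7,-90,60],True),"bar far end z18",proj(w,[747,-90,18],True))
w8=load("wrist8")
print("w8 block far/near top",proj(w8,[652,-90.5,48],True),proj(w8,[582,-90.5,48],True),"bar far",proj(w8,[747,-90,18],True))
a=cv2.imread("pics/side4.png")[150:250,230:330];cv2.imwrite("pics/side4z.png",cv2.resize(a,None,fx=6,fy=6,interpolation=cv2.INTER_CUBIC))
a=cv2.imread("pics/wrist9.png")[150:330,180:340];cv2.imwrite("pics/wrist9z.png",cv2.resize(a,None,fx=3.3,fy=3.3,interpolation=cv2.INTER_CUBIC))
print("side4 TCP proj",proj(load("side4"),[524.8,89.8,90.9],False))
E
```

```text
TCP in wrist9 (np.float64(258.9), np.float64(225.0)) z48 (np.float64(259.4), np.float64(236.4))
block far top edge expected (np.float64(257.2), np.float64(180.0)) far opening edge z60 (np.float64(260.1), np.float64(-7.3)) bar far end z18 (np.float64(258.8), np.float64(22.9))
w8 block far/near top (np.float64(258.6), np.float64(175.5)) (np.float64(256.2), np.float64(291.4)) bar far (np.float64(260.0), np.float64(23.0))
side4 TCP proj (np.float64(280.3), np.float64(216.3))
```

View pics/side4z.png

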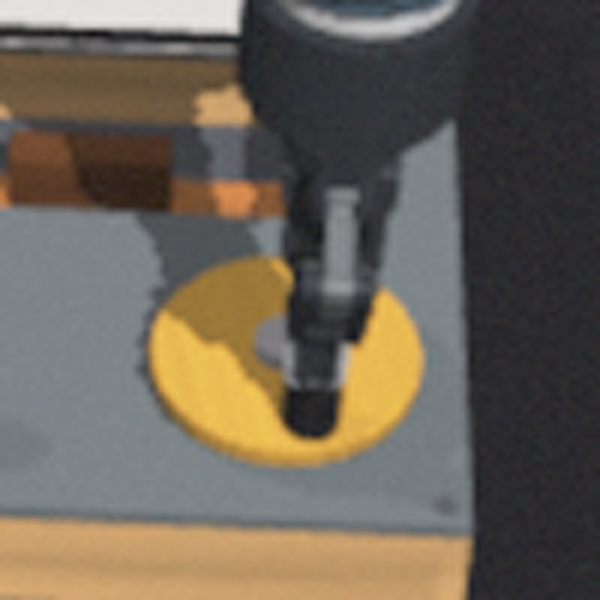

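View pics/wrist9z.png

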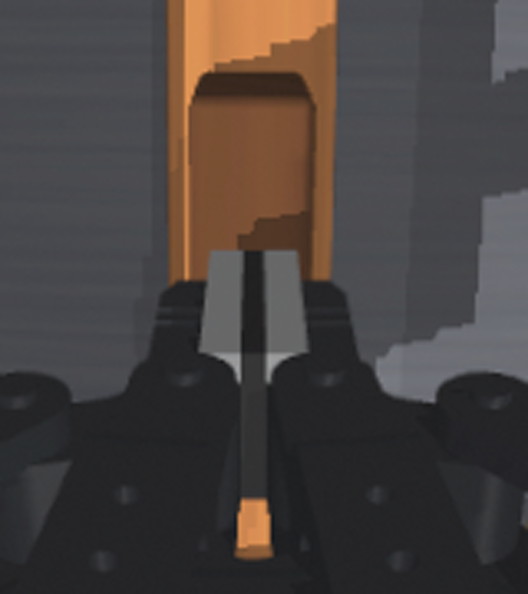

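```bash
python3 - <<'E'
from h import *
def proj(d,p,fish):
    T=np.linalg.inv(d["T"]);c=T[:3,:3]@np.array(p)+T[:3,3];K=d["intrinsics"]
    th=np.arctan2(np.hypot(c[0],c[1]),c[2]);v=c[:2]/np.hypot(c[0],c[1])*th
    return (K[0,0]*v[0]+K[0,2]).round(1),(K[1,1]*v[1]+K[1,2]).round(1)
w=load("wrist9")
for z in (27,37,42,48,54):
  print(z,[proj(w,[621.2+o,-92.3,z],True)[1] for o in (-11,0,11)])
E
```

```text
27 [np.float64(241.6), np.float64(224.8), np.float64(207.3)]
37 [np.float64(247.6), np.float64(230.0), np.float64(211.6)]
42 [np.float64(250.9), np.float64(232.8), np.float64(213.9)]
48 [np.float64(255.0), np.float64(236.4), np.float64(217.0)]
54 [np.float64(259.5), np.float64(240.3), np.float64(220.2)]
```

The fingers closed just above the block. By the side view the tips are at z≈48, about 20 mm higher than the reading. I'll reopen, go 20 mm lower and check visually.

Call:
move_arm --pt "-3 -3 -1 0 0.45" --pt "0 0 0 0 0.45" --pt "0 0 0 0 0.45" --pt "10 -1 0 0 0.45" --pt "10 -1 0 0 0.45"

```text
time: 10.2
position: [618.8, -91.8, 11.2]
eef_rot: [84.0, 85.3, -4.9]
ft_force: [0.0, 0.3, 0.2]
finger_gap: 0.545
```

Call:
move_arm --pt "0 0 0 0 0.45"

```text
time: 10.3
position: [617.2, -91.4, 8.9]
eef_rot: [84.6, 85.5, -4.3]
ft_force: [-0.3, -0.4, -0.7]
finger_gap: 0.552
```

```bash
python3 -c "
from h import *
from workcell import env
to([618,-90.5,5])
for n in ['side','wrist']:
    d=env.get_image(n); cv2.imwrite(f'pics/{n}10.png',d['frame'][:,:,::-1]); np.savez(f'pics/{n}10.npz',**d)
a=cv2.imread('pics/side10.png')[100:240,170:320]; cv2.imwrite('pics/side10z.png',cv2.resize(a,None,fx=4,fy=4,interpolation=cv2.INTER_CUBIC))
"
```

```text
t 10.3 pos [617.2 -91.4   8.9] F [-0.3 -0.4 -0.7] gap 0.552 tool y [0.997 0.019 0.079] z [ 0.019 -1.     0.007]
shift tool [ 4.   0.5 -0.9]
```

View pics/wrist10.png

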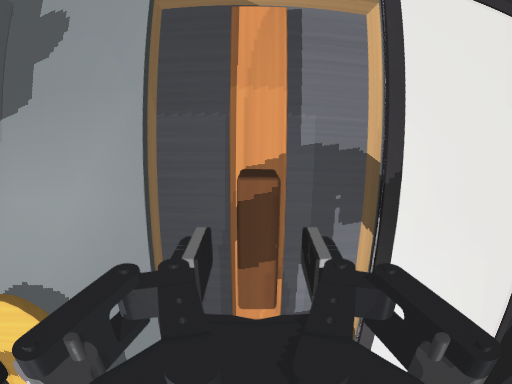

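View pics/side10z.png

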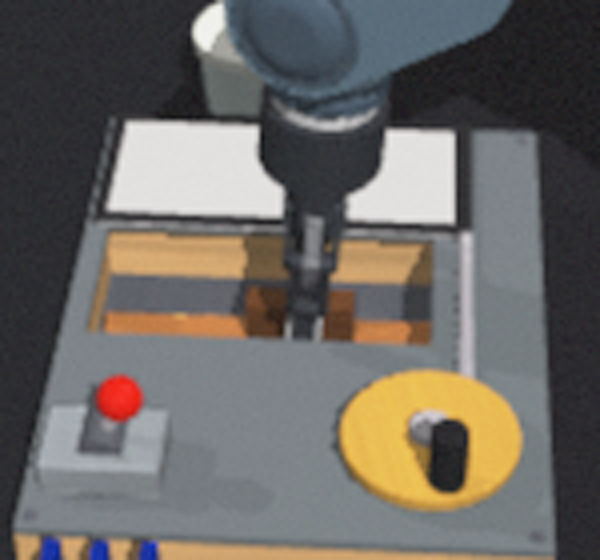

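```bash
python3 - <<'E'
from h import *
s=load("side10")
for p in [(305,338),(305,325)]:
    q=((p[0]+.5)/4-.5+170,(p[1]+.5)/4-.5+100); o,v=ray(s,q)
    for y in (-66,-60): k=(y-o[1])/v[1]; print(p,y,(o+k*v).round(1))
E
```

```text
(305, 338) -66 [611.4 -66.   37.7]
(305, 338) -60 [611.  -60.   43.3]
(305, 325) -66 [611.3 -66.   48.9]
(305, 325) -60 [610.9 -60.   54.5]
```

Call:
move_arm --pt "5 3 0 0 0.45" --pt "0 0 0 0 0.45" --pt "0 0 0 0 1" --pt "0 0 0 0 1" --pt "0 0 0 0 1"

```text
time: 10.9
position: [622.5, -91.9, 5.6]
eef_rot: [84.0, 85.3, -4.9]
ft_force: [-0.1, 0.1, -1.2]
finger_gap: 0.225
```

```bash
python3 -c "
from h import *
from workcell import env
to([618,-90.5,5])
for n in ['side','wrist']:
    d=env.get_image(n); cv2.imwrite(f'pics/{n}11.png',d['frame'][:,:,::-1]); np.savez(f'pics/{n}11.npz',**d)
a=cv2.imread('pics/side11.png')[100:240,170:320]; cv2.imwrite('pics/side11z.png',cv2.resize(a,None,fx=4,fy=4,interpolation=cv2.INTER_CUBIC))
"
```

```text
t 10.9 pos [622.5 -91.9   5.6] F [-0.1  0.1 -1.2] gap 0.225 tool y [0.996 0.019 0.082] z [ 0.019 -1.     0.009]
shift tool [ 0.2 -4.5 -1.4]
```

View pics/wrist11.png

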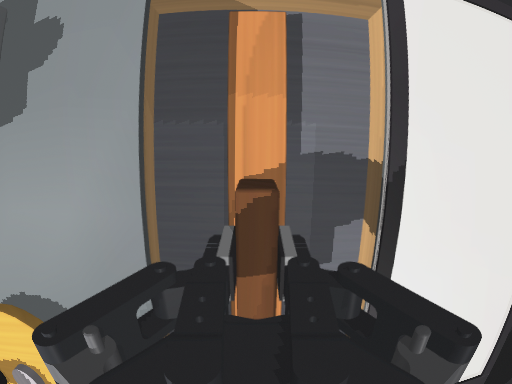

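View pics/side11z.png

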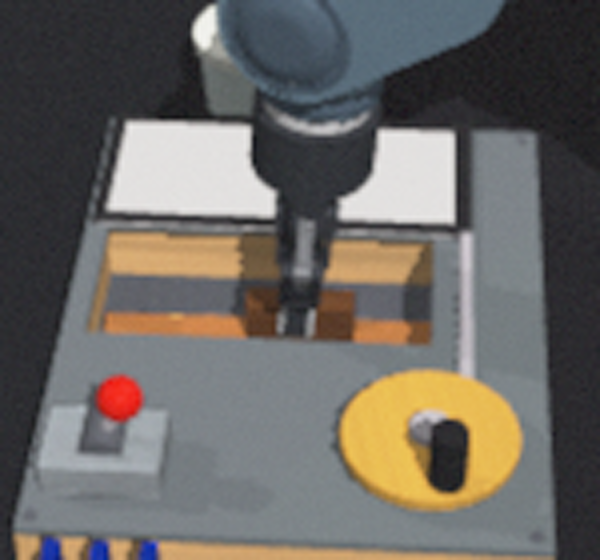

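The block is gripped, with a pad on each side at (230,260) and (285,260) in the wrist view. I'll lift to near the roof, shifting a little towards -x.

Call:
move_arm --pt "-5 -3 0 0 1" --pt "-8 -2 0 0 1" --pt "-8 0 0 0 1" --pt "-8 0 0 0 1" --pt "0 0 0 0 1"

```text
time: 11.5
position: [613.8, -91.5, 36.4]
eef_rot: [84.2, 85.3, -4.7]
ft_force: [0.9, 0.2, -1.0]
finger_gap: 0.222
```

```bash
cat > snap.py <<'E'
import sys
from h import *
from workcell import env
i=sys.argv[1]
s,M=to([613,-91,35])
print("qpos",s["qpos"].round(1),"tq",s["ft_torque"].round(2))
for n in ['side','wrist']:
    d=env.get_image(n); cv2.imwrite(f'pics/{n}{i}.png',d['frame'][:,:,::-1]); np.savez(f'pics/{n}{i}.npz',**d)
a=cv2.imread(f'pics/side{i}.png')[80:240,160:330]; cv2.imwrite(f'pics/side{i}z.png',cv2.resize(a,None,fx=4,fy=3.7,interpolation=cv2.INTER_CUBIC))
E
python3 snap.py 12
```

```text
t 11.5 pos [613.8 -91.5  36.4] F [ 0.9  0.2 -1. ] gap 0.222 tool y [0.997 0.019 0.081] z [ 0.019 -1.     0.008]
shift tool [ 1.4 -0.9 -0.5]
qpos [-19.5  19.2 102.5   1.5  53.8  68.6] tq [-0.01  0.06  0.01]
```

View pics/wrist12.png

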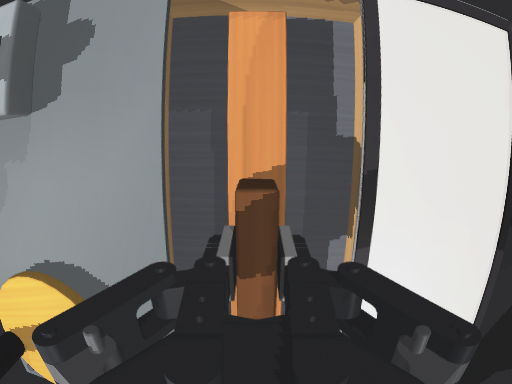

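View pics/side12z.png

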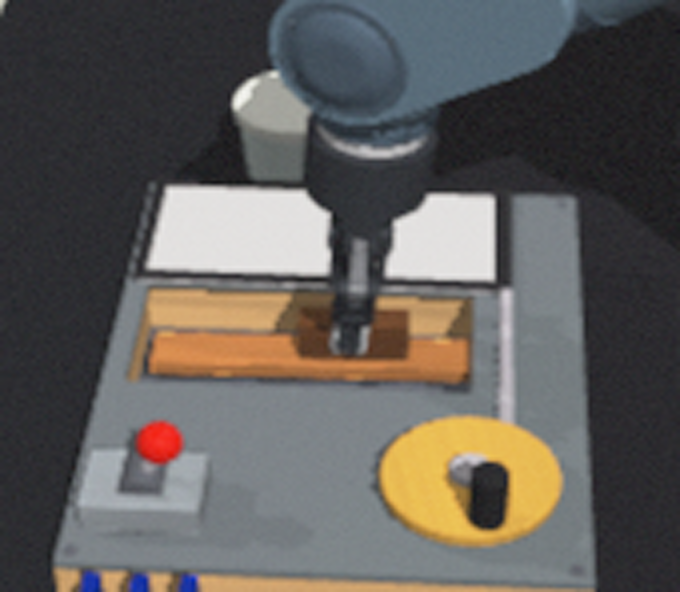

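The float lifted level. Now I'll lift against the roof to tip the far end up.

Call:
move_arm --pt "-5 0 0 0 1" --pt "-5 0 0 0 1" --pt "-5 0 0 0 1" --pt "-4 0 0 0 1" --pt "0 0 0 0 1"

```text
time: 12.1
position: [607.8, -90.2, 51.4]
eef_rot: [85.8, 85.9, -3.1]
ft_force: [1.3, 0.4, -4.2]
finger_gap: 0.229
```

```bash
python3 snap.py 13
```

```text
t 12.1 pos [607.8 -90.2  51.4] F [ 1.3  0.4 -4.2] gap 0.229 tool y [0.997 0.019 0.071] z [ 0.019 -1.     0.005]
shift tool [16.8  4.   0.8]
qpos [-19.5  17.5 102.8   1.4  55.8  68.6] tq [-0.03 -0.23  0.04]
```

View pics/wrist13.png

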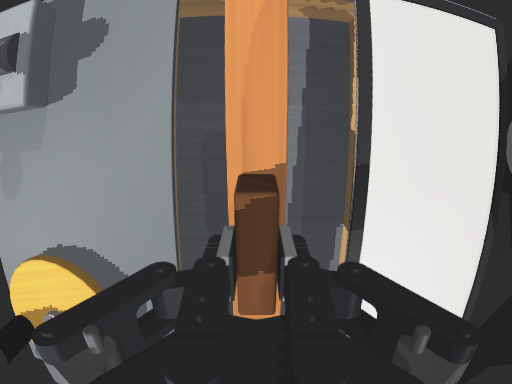

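View pics/side13z.png

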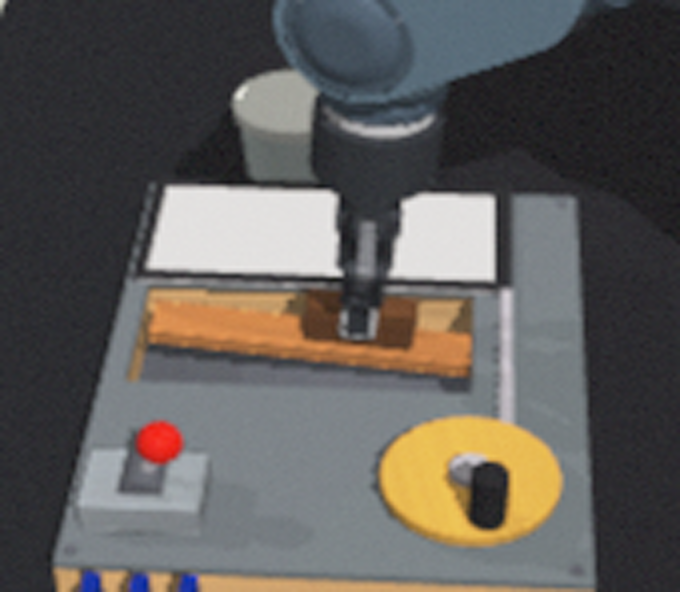

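```bash
cat > far.py <<'E'
import sys
from h import *
i=sys.argv[1]; s=load("side"+i)
# points given as crop px; at given y plane
for a in sys.argv[2:]:
    x,y,Y=map(float,a.split(",")); q=((x+.5)/4-.5+160,(y+.5)/3.7-.5+80); o,v=ray(s,q); print(a,(o+(Y-o[1])/v[1]*v).round(1))
E
python3 far.py 13 150,343,-75 150,303,-75 150,303,-107 470,378,-75
```

```text
150,343,-75 [735.4 -75.   63.1]
150,303,-75 [732.5 -75.   98.9]
150,303,-107 [ 739.4 -107.    71.7]
470,378,-75 [532.4 -75.   41.9]
```

Call:
move_arm --pt "-5 0 0 0 1" --pt "-5 0 0 0 1" --pt "-5 1 0 0 1" --pt "-3 1 0 0 1" --pt "0 0 0 0 1"

```text
time: 12.7
position: [607.4, -89.5, 69.6]
eef_rot: [86.8, 86.1, -2.1]
ft_force: [-1.7, 0.1, -4.8]
finger_gap: 0.225
```

```bash
python3 snap.py 14
```

```text
t 12.7 pos [607.4 -89.5  69.6] F [-1.7  0.1 -4.8] gap 0.225 tool y [0.998 0.019 0.068] z [ 0.019 -1.     0.004]
shift tool [34.9  3.2  1.5]
qpos [-19.5  16.  102.4   1.4  57.9  68.7] tq [-0.04 -0.08  0.04]
```

View pics/side14z.png

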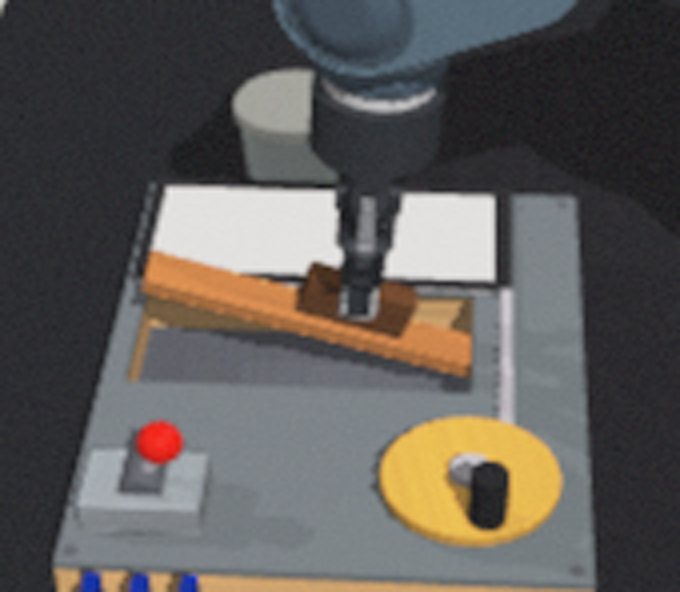

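```bash
python3 far.py 14 148,293,-75 470,375,-75
```

```text
148,293,-75 [733.1 -75.  107.6]
470,375,-75 [532.5 -75.   44.7]
```

Far end is at z≈107 and near end at z≈30, a tilt of about 17°. I'll draw it out towards +x.

Call:
move_arm --pt "4 0 0 0 1" --pt "1 12 0 0 1" --pt "1 15 0 0 1" --pt "1 15 0 0 1" --pt "1 15 0 0 1"

```text
time: 13.3
position: [668.9, -89.5, 68.5]
eef_rot: [85.3, 85.7, -3.6]
ft_force: [0.1, 1.1, -1.4]
finger_gap: 0.23
```

```bash
python3 snap.py 15
```

```text
t 13.3 pos [668.9 -89.5  68.5] F [ 0.1  1.1 -1.4] gap 0.23 tool y [0.997 0.019 0.074] z [ 0.018 -1.     0.006]
shift tool [ 29.3 -58.2   0.3]
qpos [-17.7  23.1  93.4   1.2  59.4  70.7] tq [0.05 0.05 0.  ]
```

View pics/side15z.png

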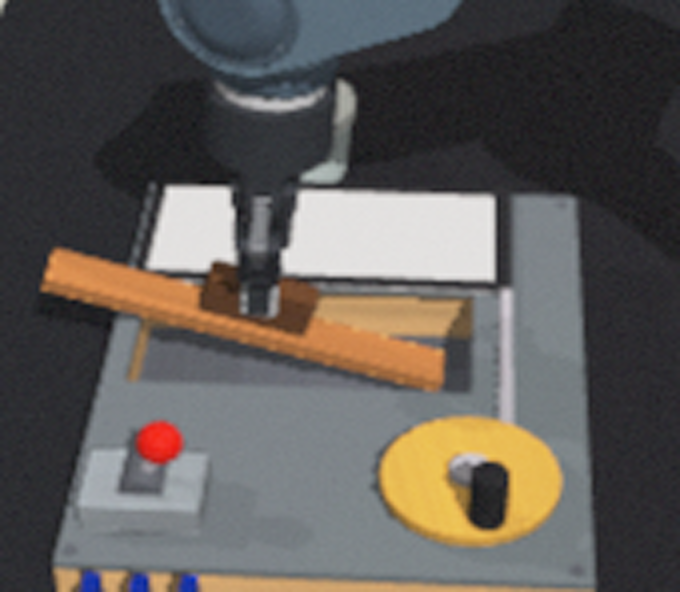

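View pics/wrist15.png

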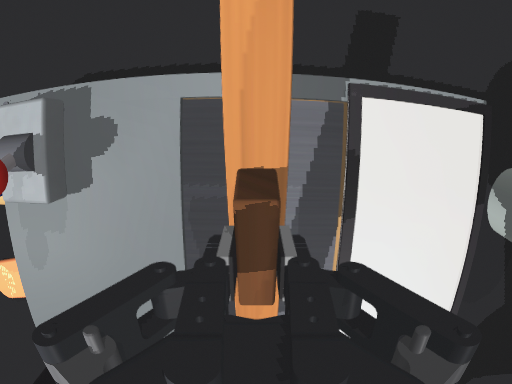

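The near end is out from under the roof: crop column 443, with the roof edge at 470. I'll lift it clear.

Call:
move_arm --pt "-10 1 0 0 1" --pt "-15 1 0 0 1" --pt "-15 1 0 0 1" --pt "-12 0 0 0 1" --pt "0 0 0 0 1"

```text
time: 13.9
position: [668.4, -89.6, 127.7]
eef_rot: [84.4, 85.5, -4.5]
ft_force: [0.9, -0.6, -0.9]
finger_gap: 0.231
```

```bash
python3 snap.py 16
```

```text
t 13.9 pos [668.4 -89.6 127.7] F [ 0.9 -0.6 -0.9] gap 0.231 tool y [0.997 0.019 0.078] z [ 0.019 -1.     0.008]
shift tool [ 88.1 -62.5  -0.4]
qpos [-17.7  18.8  92.1   1.1  64.7  70.8] tq [-0.02  0.03 -0.02]
```

View pics/side16z.png

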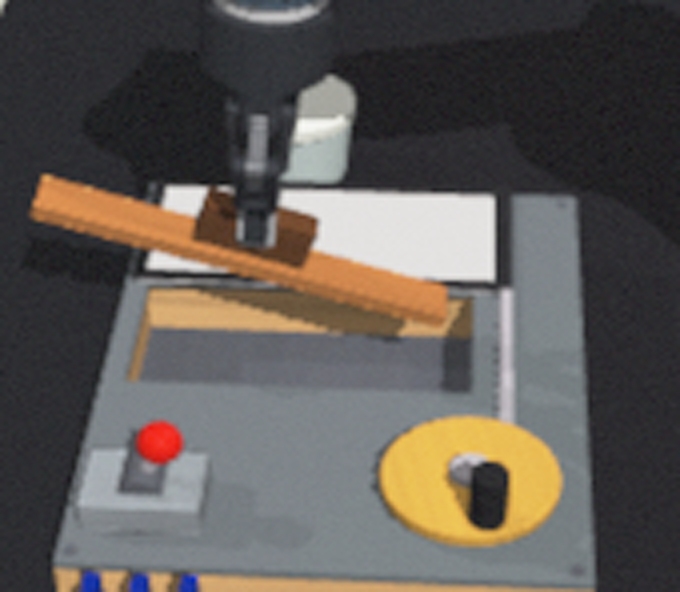

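The float is free above the deck. Its near end is still low, so I'll bring it over the near deck and press lightly to level it.

Call:
move_arm --pt "0 -15 0 0 1" --pt "0 -16 0 0 1" --pt "5 -14 0 0 1" --pt "8 -1 0 0 1" --pt "0 0 0 0 1"

```text
time: 14.5
position: [618.9, -89.6, 104.9]
eef_rot: [86.1, 86.0, -2.8]
ft_force: [-1.3, 0.4, -0.4]
finger_gap: 0.229
```

```bash
python3 snap.py 17
```

```text
t 14.5 pos [618.9 -89.6 104.9] F [-1.3  0.4 -0.4] gap 0.229 tool y [0.997 0.019 0.07 ] z [ 0.019 -1.     0.005]
shift tool [ 69.3 -10.8   1. ]
qpos [-19.1  14.5 100.    1.3  61.7  69.2] tq [-0.04  0.28 -0.05]
```

View pics/side17z.png

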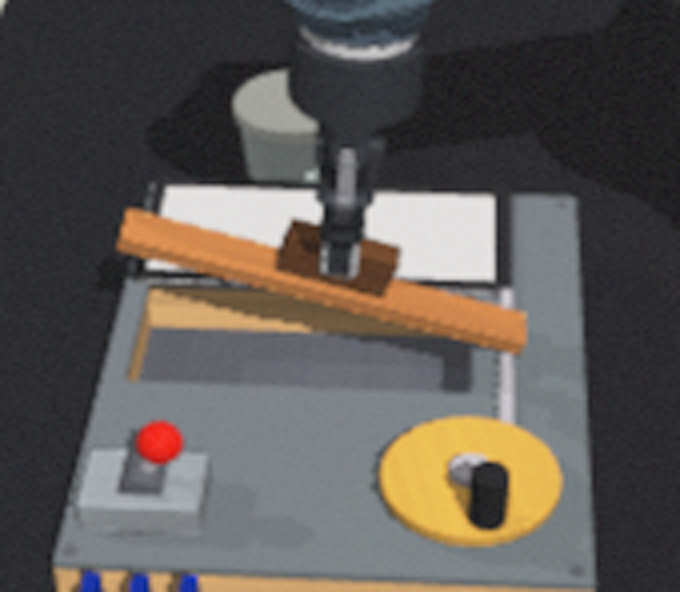

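Call:
move_arm --pt "6 0 0 0 1" --pt "6 0 0 0 1" --pt "6 0 0 0 1" --pt "6 0 0 0 1" --pt "0 0 0 0 1"

```text
time: 15.1
position: [625.7, -90.6, 82.7]
eef_rot: [84.8, 85.5, -4.1]
ft_force: [-0.9, -0.1, -0.3]
finger_gap: 0.228
```

```bash
python3 snap.py 18
```

```text
t 15.1 pos [625.7 -90.6  82.7] F [-0.9 -0.1 -0.3] gap 0.228 tool y [0.997 0.02  0.077] z [ 0.019 -1.     0.007]
shift tool [ 46.6 -16.4  -0.2]
qpos [-19.   16.8  99.8   1.3  59.1  69.2] tq [-0.03  0.38  0.01]
```

View pics/side18z.png

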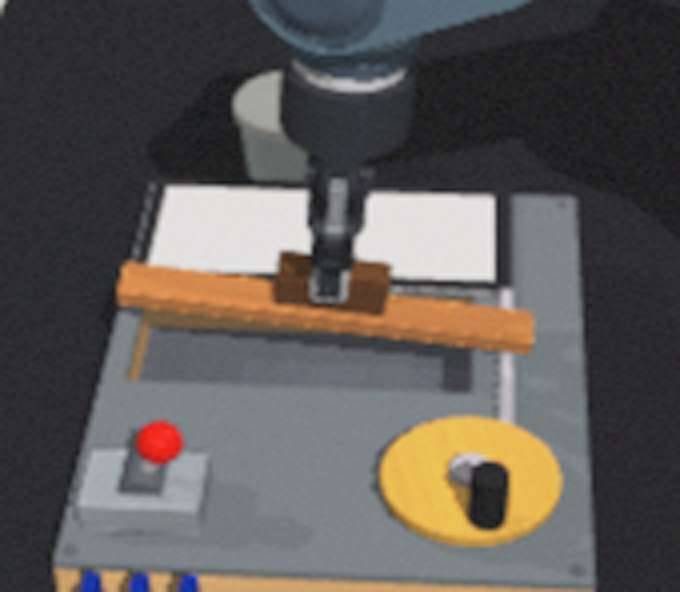

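Call:
move_arm --pt "5 -1 0 0 1" --pt "5 -1 0 0 1" --pt "2 0 0 0 1" --pt "0 0 0 0 1"

```text
time: 15.6
position: [625.6, -91.0, 71.2]
eef_rot: [84.4, 85.4, -4.5]
ft_force: [1.8, -0.1, 0.6]
finger_gap: 0.228
```

```bash
python3 snap.py 19
```

```text
t 15.6 pos [625.6 -91.   71.2] F [ 1.8 -0.1  0.6] gap 0.228 tool y [0.997 0.019 0.081] z [ 0.019 -1.     0.008]
shift tool [ 35.1 -15.5  -0.5]
qpos [-19.1  17.6 100.2   1.4  57.7  69.1] tq [0.07 0.14 0.03]
```

View pics/side19z.png

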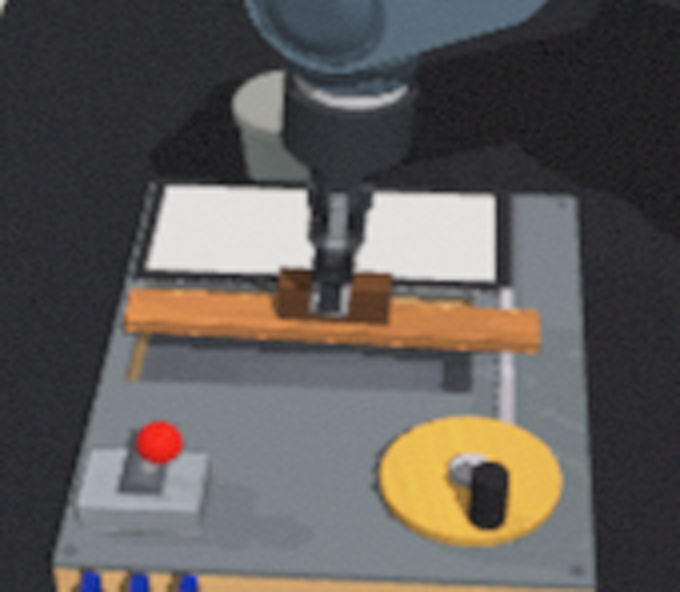

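It's nearly level now, about 3°. I'll grip harder and lift well clear.

Call:
move_arm --pt "0 0 0 0 1" --pt "-10 1 0 0 1" --pt "-20 2 0 0 1" --pt "-25 2 0 0 1" --pt "-25 2 0 0 1" --grip_force 50

```text
time: 16.2
position: [621.2, -88.8, 148.4]
eef_rot: [87.5, 86.2, -1.4]
ft_force: [-0.3, 0.6, -1.3]
finger_gap: 0.222
```

Call:
move_arm --pt "-20 1 0 0 1" --pt "-10 0 0 0 1" --pt "0 0 0 0 1" --pt "0 0 0 0 1" --pt "0 0 0 0 1"

```text
time: 16.7
position: [620.4, -88.6, 182.7]
eef_rot: [86.6, 86.0, -2.3]
ft_force: [0.0, 0.1, -1.9]
finger_gap: 0.217
```

```bash
python3 snap.py 20
```

```text
t 16.7 pos [620.4 -88.6 182.7] F [ 0.   0.1 -1.9] gap 0.217 tool y [0.997 0.019 0.07 ] z [ 0.019 -1.     0.004]
shift tool [146.8 -17.8   1.6]
qpos [-19.    9.6  96.9   1.2  69.5  69.5] tq [ 0.03 -0.   -0.03]
```

View pics/side20z.png

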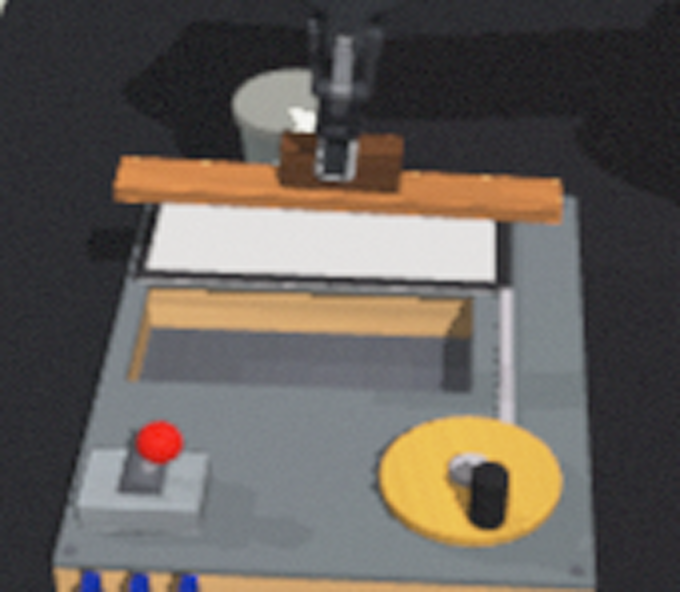

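View pics/wrist20.png

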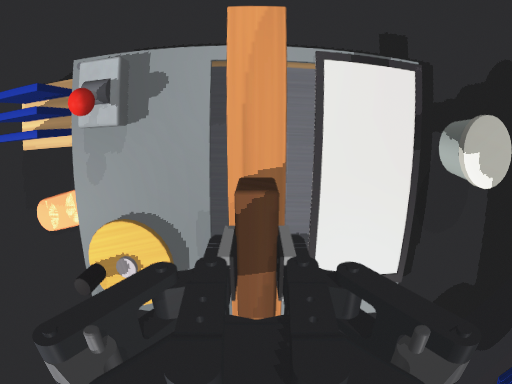

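```bash
python3 far.py 20 116,200,-73 560,220,-73; python3 - <<'E'
from workcell import env
import numpy as np
s=env.get_state();print(np.abs(s["qvel"]).max(),s["finger_gap"])
env.close_job()
E
```

```text
116,200,-73 [745.3 -73.  185. ]
560,220,-73 [486.1 -73.  181.1]
0.14965890132996915 0.21652274509922742
the job is handed in; nothing more can be done
```

The job is handed in. The robot is holding the oak float level and well clear above the warmer, with the shutter open. The hand-in gives no verdict, so what follows is from my own checks.

- **Crank and shutter:** I gripped the black knob and turned it from about 5° to about 372°, then let go. The pictures show the shutter open and the knob where I left it.
- **Float:** I gripped the block across its width and lifted until the near end caught under the roof, which tipped the float to about 17°. At that point the far end was about 107 mm up and the near end about 30 mm. I then drew it out towards the far end and lifted it. The float stayed tilted in the grip, so I pressed its near end lightly on the near deck to level it.
- **Last check:** By the side view the ends are at about 185 and 181 mm, roughly 1° off level. The grip is set to 50 N, the arm is still, and nothing touches the warmer. The clock stood at about 17 s of the 64 s allowed.

**What went wrong or disagreed:**
- **Missed grasp:** The first grasp closed in the air just above the block. The cameras showed the fingertips about 20 mm higher than the reported tool height, so I corrected by eye, and the second grasp held.
- **Tool tilt:** The tool slowly drifted to about 4° off vertical, and the moves could not correct that.
- **Bystanders:** The tub, rib, tile rack and red switch look unmoved in the pictures. I did not measure them again.

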